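Shut the laminator down at its rockers

ROBOT

A 6-joint arm with a two-finger parallel gripper is mounted at the origin on the work surface. World frame = base frame: x ahead of the robot, y to its left, z up, the work surface at z = 0. Lengths are in mm, angles in rad, forces in N, time in s.
With the tool pointing down it reaches from about 350 to 975 mm from the base axis. Payload 4.9 kg.
Tool frame: the origin (TCP) lies midway between the tips of the shut fingers; the grasp point (between the pads) lies 19 mm behind it (arm.grip_depth is the distance from the TCP to the grasp point, in mm); z points along the fingers, y is the line along which they close (so a half turn about z gives the same grasp; the last joint's range is limited). The gripper opens to 85 mm and grips with 20 to 120 N. Pads are 22 mm wide; open, the fingers measure 114 mm over their backs; the gripper's body (76 mm by 85 mm) begins 54 mm behind the grasp point. The pads swing forward as they close: fully open they stand 13 mm farther back than shut.
Start: joints at [-0.119, 0.053, 1.613, -0, 1.476, -0.119], TCP at [624.981, 0.003, 231.304] pointing down, gripper open.
Joint ranges: [-3.01, 3.01], [-1.01, 2.22], [0.06, 2.58], [-1.02, 4.17], [0.09, 2.62], [-3.14, 3.14]. Speed limits (rad/s): [2.57, 2.57, 3.14, 3.14, 3.14, 3.14].

INTERFACE

Orientations are given as a unit quaternion [w, x, y, z].
In Python, from workcell import read_state, optics, job, arm gives the robot as it stands.
- The arm moves only by the tool carry_out, never from a script. Its arguments are lists of equal length, an entry for each row: "linear": the shift along the tool's x, y, z in units of 50 mm (1.0 is 50 mm), a list of three; "roll": the turn about the tool's z in rad; "hand": the opening, from 0 (shut) to 1 (fully open). A call has 1 to 8 rows; each row is the pose to reach, as a shift and turn from the pose commanded when the call began, along the tool's axes at that moment; what a row does not reach only later rows make up. A row lasts 1/10 s, in which the tool goes at most 50 mm and 8.59 degrees, less where a joint would pass 70% of its speed; a pose out of reach is approached as far as the arm can. A call with a gripper value outside its range is refused whole. The fingers move at their own pace and stop on an object; the grip force is fixed at half the most. Time passes only in rows, so rows that repeat a pose let the fingers close. It gives the time, the measured TCP pose, the force, the opening and the grip force at its end, in the units of the state.
- read_state(): the state, without advancing time (a new reading comes with each control period).
- optics.capture(name): name is "scene" or "side" or "wrist"; returns the picture (384x512x3 uint8, red, green, blue); there is no depth.
- optics.camera_model(name): a dict with "intrinsics" (3x3 intrinsics, pixels), "R" (3x3) and "t" (3): a world point X has camera coordinates R X + t; the wrist camera has in their place "T_tool_cam" (4x4, takes a point from camera to tool coordinates, whose origin is the TCP and whose axes are the flange's). Camera axes: x right, y down, z forward; pixel columns grow to the right and rows downward; lengths in mm; the calibration is good to about 2 mm. A picture is of the moment at which its call begins: read the wrist's pose just before it. camera_model takes no time and is no camera call.
- job.job_done(): hands the job in; it is judged then, once.
The state is a dict: "time": time; "joint_positions": joint angles; "qvel": joint speeds; "tau": joint torques, N m; "position": TCP position; "ee_rot": TCP orientation; "force": force on the tool from outside, world axes, zero at the start; "moment": the same for the moment, N m; "grip_width": opening from 0.0 (shut) to 1.0 (fully open); "grasp_force": force on a finger pad.
Only numpy, scipy, OpenCV 4.12 (cv2) and the standard library are available. Lean on these libraries where they do the work, as an engineer would, in place of code of your own. Each camera call takes 0.05 s, during which the arm holds its last target. There are 200 camera calls.

TASK

Shut the laminator down for the night by pressing its switches over with the fingertips, in this order: first the narrow heat rocker on the laminator, then the wide power rocker beside it, and last the rocker on the mains block directly in front of the socket that has the plug in it. Press each rocker's raised front end fully down so that it stays over. Leave the block's other two rockers on and the plug in its socket, and do not lift or shift anything else on the desk.

Things in the scene. Friction and masses are not known exactly. Their poses are not given: they have to be found in the camera images.
- laminator: White desktop laminator, fixed, 130 (x) x 350 (y) x 70 high; origin under its centre; front with the feed slot is -x. Both its rockers are on top near the -y end (right end seen from its front), side by side 65 mm apart along y and 30 mm in front of its centre line; which of the two places each has varies.
- mode (a joint): The laminator's NARROW rocker, its heat switch. Joint: 0 = on (rear half level, front half sticking up), 0.32 rad = off (front half level, rear half sticking up); it stays where it is left (stiff, about 4 N at 14 mm from the pivot) and counts as switched over beyond 0.26.
- mode_mid (a point): Narrow heat rocker: ridge over its pivot, at the height of whichever half lies level. Black, 44 mm long (x) x 18 wide, two flat halves in a shallow V. +x: device's rear, z up. On: the front half (22 mm along -x) rises to +7 mm at its end; a tip pressed down 14 to 16 mm along -x of here, to this height, switches it off. Grey frame 4 mm, laminator top 10 mm below this height.
- power (a joint): The laminator's WIDE rocker, its power switch. Joint: 0 = on (rear half level, front half sticking up), 0.32 rad = off (front half level, rear half sticking up); it stays where it is left (stiff, about 4 N at 14 mm from the pivot) and counts as switched over beyond 0.26.
- power_mid (a point): Wide power rocker: ridge over its pivot, at the height of whichever half lies level. Black, 44 mm long (x) x 36 wide, two flat halves in a shallow V. +x: device's rear, z up. On: the front half (22 mm along -x) rises to +7 mm at its end; a tip pressed down 14 to 16 mm along -x of here, to this height, switches it off. Grey frame 4 mm, laminator top 10 mm below this height.
- block: White mains block screwed to the desk, 120 (x) x 270 (y) x 45 high, origin under its centre, front -x. Three round sockets along its rear half, 85 mm apart along y, each with its own rocker directly in front (towards -x, 55 mm from socket to rocker). One socket holds the plug, the other two hold flat white blanking covers (9 mm high).
- plug: The laminator's black round plug, 40 mm dia and 40 mm high, tapering upwards; origin at the centre of its underside. It stands in one of the block's three sockets (varies), loosely held by a 5 mm rim: do not knock or lift it.
- well_left (a point): Floor centre of the block's left socket (the +y one), 45 mm above the desk; the plug's origin is here if it is in this socket.
- sw_left (a joint): Rocker in front of the block's left socket. Joint: 0 = on (rear half level, front half sticking up), 0.32 rad = off (front half level, rear half sticking up); it stays where it is left (stiff, about 4 N at 14 mm from the pivot) and counts as switched over beyond 0.26.
- left_mid (a point): Rocker of the left socket: ridge over its pivot, at the height of whichever half lies level. Black, 44 mm long (x) x 26 wide, two flat halves in a shallow V. +x: device's rear, z up. On: the front half (22 mm along -x) rises to +7 mm at its end; a tip pressed down 14 to 16 mm along -x of here, to this height, switches it off. Grey frame 4 mm, block top 10 mm below this height.
- well_centre (a point): Floor centre of the block's centre socket (the middle one), 45 mm above the desk; the plug's origin is here if it is in this socket.
- sw_centre (a joint): Rocker in front of the block's centre socket. Joint: 0 = on (rear half level, front half sticking up), 0.32 rad = off (front half level, rear half sticking up); it stays where it is left (stiff, about 4 N at 14 mm from the pivot) and counts as switched over beyond 0.26.
- centre_mid (a point): Rocker of the centre socket: ridge over its pivot, at the height of whichever half lies level. Black, 44 mm long (x) x 26 wide, two flat halves in a shallow V. +x: device's rear, z up. On: the front half (22 mm along -x) rises to +7 mm at its end; a tip pressed down 14 to 16 mm along -x of here, to this height, switches it off. Grey frame 4 mm, block top 10 mm below this height.
- well_right (a point): Floor centre of the block's right socket (the -y one), 45 mm above the desk; the plug's origin is here if it is in this socket.
- sw_right (a joint): Rocker in front of the block's right socket. Joint: 0 = on (rear half level, front half sticking up), 0.32 rad = off (front half level, rear half sticking up); it stays where it is left (stiff, about 4 N at 14 mm from the pivot) and counts as switched over beyond 0.26.
- right_mid (a point): Rocker of the right socket: ridge over its pivot, at the height of whichever half lies level. Black, 44 mm long (x) x 26 wide, two flat halves in a shallow V. +x: device's rear, z up. On: the front half (22 mm along -x) rises to +7 mm at its end; a tip pressed down 14 to 16 mm along -x of here, to this height, switches it off. Grey frame 4 mm, block top 10 mm below this height.
- glue_stick: White glue stick, 26 mm dia x 95, standing on the laminator's plain (+y) end. Loose bystander, origin at the centre of its underside; leave it where it is.
- marker: Grey marker standing on end, 25 mm dia x 110, between the laminator and the block. Loose bystander, origin at the centre of its underside; leave it where it is.
- mug: White mug, 80 mm dia x 90. Loose bystander, origin at the centre of its underside; leave it where it is.
- pen_pot: Wooden pen pot, 72 mm dia, 136 mm to the pen tops. Loose bystander, origin at the centre of its underside; leave it where it is.
- stapler: Stapler lying, 34 x 130 x 37. Loose bystander, origin at the centre of its underside; leave it where it is.
- tape_roll: Roll of clear tape lying flat, 52 mm dia x 20, between the laminator and the block. Loose bystander, origin at the centre of its underside; leave it where it is.
- calculator: Grey calculator, 75 x 120 x 14. Loose bystander, origin at the centre of its underside; leave it where it is.
- notebook: Small blue notebook, 105 x 148 x 18. Loose bystander, origin at the centre of its underside; leave it where it is.

How it is judged:
By the outcome, as a careful person would: the job done as asked, in the order asked, and still so for the second after the job is handed in, with the robot touching nothing.
It also fails if it takes over 45 s, if anything falls off the work surface, if the arm or the gripper's body presses on something with over 40 N, if the wrist force passes 120 N, or if a joint passes its speed limit or range.

## Working session

There is one attempt and no reset: what is moved stays moved. The work goes in short steps, Python scripts to look and compute and a tool call to move; the robot and the scene stay as the last step left them, time stands still between calls to the robot, and variables do not carry over. Pictures are saved under pics/ and viewed, at most 10 in all, crops included, and the job is handed in when it is done.

Besides the shell and the picture viewer there is one more tool, called after "Request:" as name(argument=value, ...), one argument or row to a line, values as JSON. carry_out: Moves the arm, as the interface text tells. Its arguments: {"type":"object","properties":{"linear":{"type":"array"},"roll":{"type":"array"},"hand":{"type":"array"}},"required":["linear","roll","hand"]}

```bash
mkdir -p pics; python3 - <<'E'
from workcell import read_state, optics
import cv2,numpy as np
for n in ("scene","side","wrist"):
    cv2.imwrite(f"pics/{n}0.png",optics.capture(n)[:,:,::-1])
    m=optics.camera_model(n);print(n,{k:np.round(v,3).tolist() for k,v in m.items()})
s=read_state();print(s['time'],s['position'],s['ee_rot'])
a=[cv2.resize(cv2.imread(f"pics/{n}0.png"),(800,600),interpolation=cv2.INTER_CUBIC) for n in ("scene","side","wrist")]
for n,i in zip(("scene","side","wrist"),a): cv2.imwrite(f"pics/{n}0b.png",i)
E
```

```text
scene {'intrinsics': [[442.864, 0.0, 247.895], [0.0, 442.864, 185.796], [0.0, 0.0, 1.0]], 'R': [[0.221, 0.975, 0.018], [0.535, -0.105, -0.838], [-0.815, 0.195, -0.545]], 't': [-105.872, -230.504, 1564.556]}
side {'intrinsics': [[441.681, 0.0, 251.679], [0.0, 441.681, 190.25], [0.0, 0.0, 1.0]], 'R': [[0.668, -0.744, 0.004], [-0.473, -0.429, -0.769], [0.574, 0.512, -0.639]], 't': [-376.727, 298.879, 817.154]}
wrist {'intrinsics': [[266.751, 0.0, 251.796], [0.0, 266.751, 189.156], [0.0, 0.0, 1.0]], 'T_tool_cam': [[0.0, -0.945, -0.326, 84.399], [1.0, -0.0, 0.0, -0.386], [-0.0, -0.326, 0.945, -142.639], [0.0, 0.0, 0.0, 1.0]]}
0.15 [6.24489969e+02 3.83459681e-02 2.30302557e+02] [-6.69206881e-04  7.07106929e-01  7.07106114e-01 -5.36048003e-04]
```

View pics/scene0b.png

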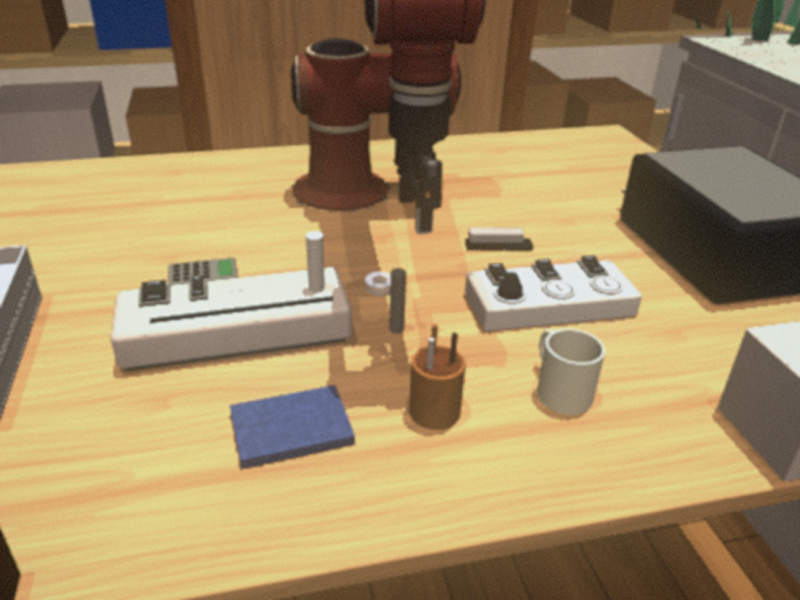

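View pics/wrist0b.png

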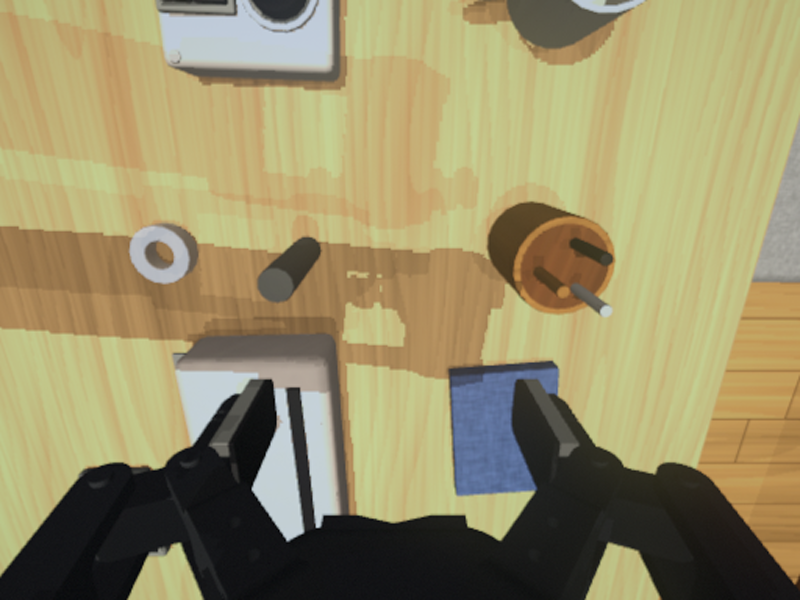

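The scene camera shows the wide rocker at about (153,292) and the narrow one at (198,287). The plug is at (510,287), in the block's -y (right) socket, with that socket's rocker at (497,270). In the wrist view the fingers close along world x. I'll check the side view next.

View pics/side0b.png

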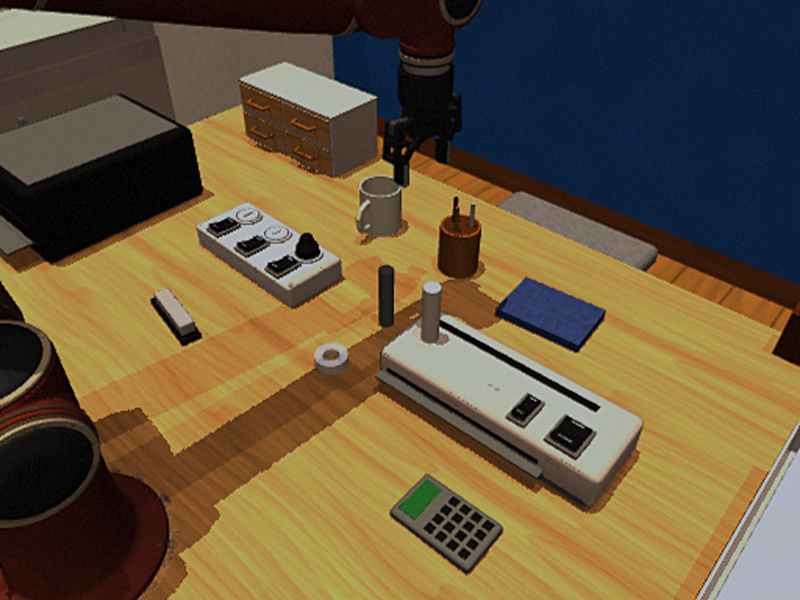

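```bash
cat > h.py <<'E'
from workcell import read_state, optics
import cv2,numpy as np
from scipy.spatial.transform import Rotation as Rot
def ray(n,uv,z,s=None,scale=512/800):
    m=optics.camera_model(n);d=np.linalg.inv(m['intrinsics'])@[uv[0]*scale,uv[1]*scale,1]
    if n=='wrist':
        q=s['ee_rot'];R=Rot.from_quat([q[1],q[2],q[3],q[0]]).as_matrix();T=np.array(m['T_tool_cam'])
        o=R@T[:3,3]+s['position'];d=R@T[:3,:3]@d
    else:
        R=np.array(m['R']);o=-R.T@m['t'];d=R.T@d
    return np.round(o+d*(z-o[2])/d[2],1)
E
python3 - <<'E'
from h import *
for n,uv,z in (("wide",(153,292),80),("narrow",(198,287),80),("right",(497,270),55),("centre",(545,269),55),("left",(593,265),55),("plug",(510,278),85),("glue",(315,234),165),("marker",(398,271),110)): print(n,ray("scene",uv,z))
E
```

```text
wide [ 488.  -368.5   80. ]
narrow [ 486.7 -302.    80. ]
right [489.1 187.3  55. ]
centre [501.7 269.2  55. ]
left [505.2 356.5  55. ]
plug [562.3 178.7  85. ]
glue [ 507.3 -120.6  165. ]
marker [547.3  -0.7 110. ]
```

The side view agrees: the plug is in the right socket (308,245). The narrow rocker is at (525,408), on the inner side, and the wide one at (570,435). I'll move above the laminator with the fingers shut and look from there.

Request:
carry_out(
  linear=[
    [-0.5, -0.2, 0],
    [-1.4, -0.6, 0],
    [-2.4, -1.0, 0],
    [-3.4, -1.4, 0],
    [-4.3, -1.8, 0],
    [-5.1, -2.2, 0],
    [-5.7, -2.4, 0],
    [-6, -2.5, 0],
  ],
  roll=[0, 0, 0, 0, 0, 0, 0, 0],
  hand=[0, 0, 0, 0, 0, 0, 0, 0],
)

```text
time: 0.95
position: [498.5, -302.4, 231.0]
ee_rot: [-0.0, 0.708, 0.706, -0.0]
force: [0.0, -0.4, 0.0]
grip_width: -0.001
grasp_force: 0.0
```

Request:
carry_out(
  linear=[
    [0, 0, 0],
    [0, 0, 0],
  ],
  roll=[0, 0],
  hand=[0, 0],
)

```text
time: 1.15
position: [500.3, -299.1, 231.0]
ee_rot: [-0.0, 0.707, 0.707, 0.0]
force: [0.3, 0.2, -0.8]
grip_width: 0.0
grasp_force: 0.0
```

```bash
python3 - <<'E'
from h import *
import pickle
s=read_state();i=optics.capture("wrist")[:,:,::-1]
pickle.dump(s,open("s1.pkl","wb"));print(s['time'],s['position'],s['ee_rot'],s['grip_width'],s['force'])
cv2.imwrite("pics/w1.png",cv2.resize(i,(800,600),interpolation=cv2.INTER_CUBIC))
E
```

```text
1.15 [ 500.29199456 -299.14459145  230.9960208 ] [-4.37437952e-04  7.06990828e-01  7.07222498e-01  3.41034109e-04] 0.00048137829893904314 [ 0.28250855  0.19710408 -0.81110404]
```

View pics/w1.png

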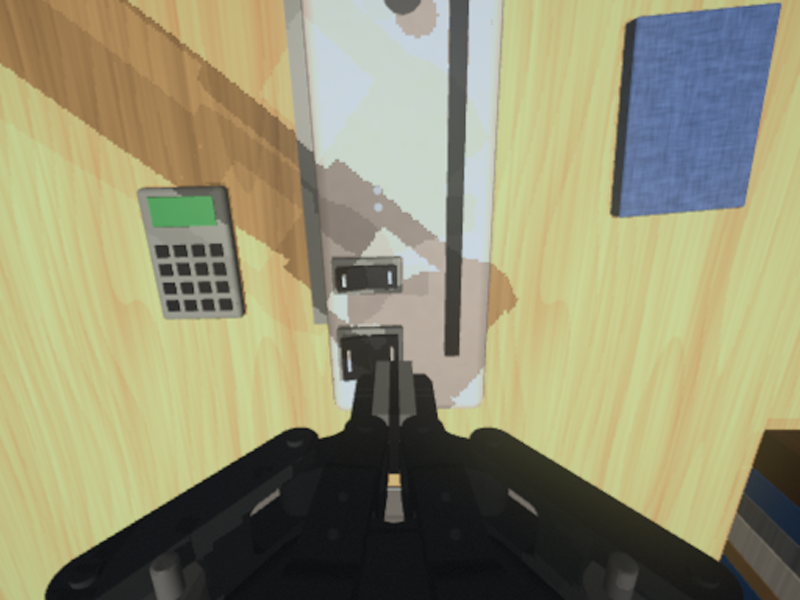

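The wrist view shows the narrow rocker's frame spanning (332,257)-(402,293) and the wide one's starting at (337,325), partly hidden by the fingers. The laminator is almost square to the world axes.

```bash
python3 - <<'E'
from h import *
import pickle
s=pickle.load(open("s1.pkl","rb"))
for n,uv,z in (("fr00",(332,258),74),("fr10",(402,257),74),("fr01",(333,294),74),("fr11",(402,292),74),("wfr00",(337,326),74),("wfr10",(403,325),74),("wfr01",(341,382),74),("lamR far",(503,20),70),("lamR near",(485,395),70),("lamL",(314,130),70),("lamL2",(336,395),70)): print(n,ray("wrist",uv,z,s))
for n,uv in (("nar",(525,408)),("wide",(570,435))): print(n,ray("side",uv,80))
i=cv2.imread("pics/w1.png")[230:400,290:450]
cv2.imwrite("pics/w1c.png",cv2.resize(i,None,fx=3.5,fy=3.5,interpolation=cv2.INTER_CUBIC))
E
```

```text
fr00 [ 454.7 -288.6   74. ]
fr10 [ 506.3 -287.8   74. ]
fr01 [ 454.1 -316.6   74. ]
fr11 [ 506.5 -315.    74. ]
wfr00 [ 456. -343.   74.]
wfr10 [ 507.5 -342.1   74. ]
wfr01 [ 457.1 -392.7   74. ]
lamR far [ 568.7 -136.2   70. ]
lamR near [ 576.9 -407.4   70. ]
lamL [ 446.1 -200.5   70. ]
lamL2 [ 451.9 -407.5   70. ]
nar [ 477.4 -304.1   80. ]
wide [ 477.9 -369.7   80. ]
```

View pics/w1c.png

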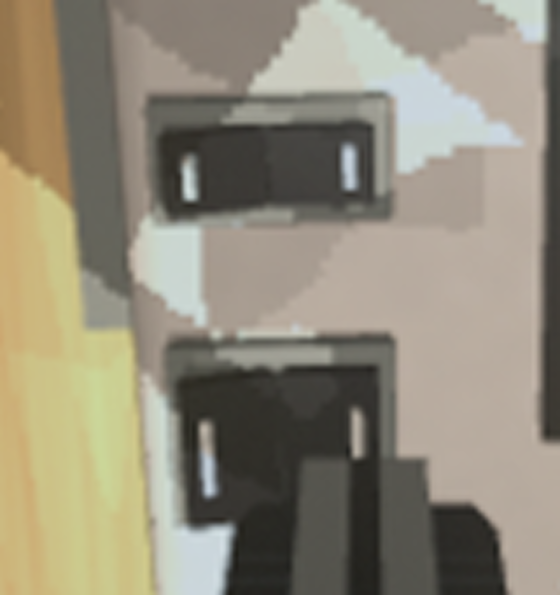

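Narrow rocker at (480.3, -302), wide at (482, -367). Their spacing of 65 mm matches the sizes given. I'll press the narrow one at x≈465.

Request:
carry_out(
  linear=[
    [-0.05, -0.4, 0.5],
    [-0.05, -0.7, 1.2],
    [-0.05, -0.7, 2.0],
    [-0.05, -0.7, 2.5],
    [-0.05, -0.7, 2.7],
    [-0.05, -0.7, 2.85],
    [-0.05, -0.7, 2.95],
    [-0.05, -0.7, 3.03],
  ],
  roll=[0, 0, 0, 0, 0, 0, 0, 0],
  hand=[0, 0, 0, 0, 0, 0, 0, 0],
)

```text
time: 2.0
position: [466.1, -303.0, 81.6]
ee_rot: [0.001, 0.707, 0.707, -0.0]
force: [-2.7, 0.6, 4.7]
grip_width: 0.0
grasp_force: 1.9
```

Request:
carry_out(
  linear=[
    [0, 0, 0],
    [0, 0, 0],
  ],
  roll=[0, 0],
  hand=[0, 0],
)

```text
time: 2.2
position: [465.8, -303.0, 80.9]
ee_rot: [0.001, 0.707, 0.707, 0.0]
force: [0.9, 0.4, 1.6]
grip_width: 0.001
grasp_force: 0.9
```

Request:
carry_out(
  linear=[
    [0, 0, 0.02],
    [0, 0, 0.04],
    [0, 0, 0.04],
  ],
  roll=[0, 0, 0],
  hand=[0, 0, 0],
)

```text
time: 2.5
position: [465.7, -303.0, 79.8]
ee_rot: [0.001, 0.707, 0.707, 0.0]
force: [-1.7, 3.2, 8.9]
grip_width: 0.005
grasp_force: 4.6
```

Force rose to 9 N against the stop. I'll lift, move over the wide rocker and check the narrow one from there.

Request:
carry_out(
  linear=[
    [0, 0, -0.4],
    [0, 0, -1.0],
    [-0.4, 0.0, -1.4],
    [-1.0, 0.03, -1.4],
    [-1.28, 0.03, -1.4],
    [-1.28, 0.03, -1.4],
  ],
  roll=[0, 0, 0, 0, 0, 0],
  hand=[0, 0, 0, 0, 0, 0],
)

```text
time: 3.1
position: [466.0, -367.6, 147.2]
ee_rot: [-0.0, 0.708, 0.706, -0.0]
force: [-0.0, 0.5, -0.7]
grip_width: 0.003
grasp_force: 0.0
```

```bash
python3 - <<'E'
from h import *
s=read_state();i=optics.capture("wrist")[:,:,::-1]
print(s['time'],s['position'])
j=optics.capture("side")[:,:,::-1][230:310,300:400]
k=cv2.resize(i,(700,525),interpolation=cv2.INTER_CUBIC)
k[:240,:300]=cv2.resize(j,(300,240),interpolation=cv2.INTER_CUBIC)
cv2.imwrite("pics/w2.png",k)
E
```

```text
3.1 [ 466.00143646 -367.60444603  147.20837661]
```

View pics/w2.png

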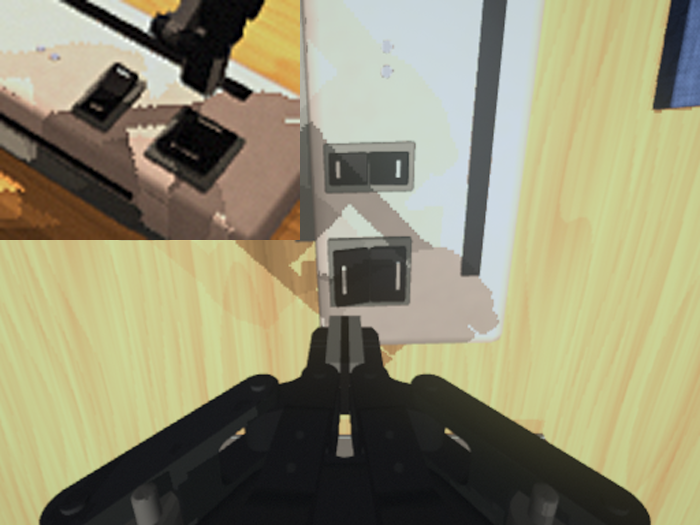

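The narrow rocker has switched, its rear half now raised at (390,160). The wide one is still on, centred near (369,272) and in line with the fingers, so I'll press it now.

Request:
carry_out(
  linear=[
    [0, 0, 0.5],
    [0, 0, 0.9],
    [0, 0, 1.1],
    [0, 0, 1.2],
    [0, 0, 1.3],
    [0, 0, 1.36],
    [0, 0, 1.4],
    [0, 0, 1.4],
  ],
  roll=[0, 0, 0, 0, 0, 0, 0, 0],
  hand=[0, 0, 0, 0, 0, 0, 0, 0],
)

```text
time: 4.0
position: [466.9, -366.9, 79.8]
ee_rot: [0.0, 0.707, 0.707, -0.0]
force: [-4.2, 3.4, 8.0]
grip_width: -0.005
grasp_force: 4.0
```

Request:
carry_out(
  linear=[
    [0, 0, -0.4],
    [0, 0, -1.2],
    [0.2, 0, -2.1],
    [0.8, 0.1, -2.9],
    [1.7, 0.1, -3.06],
    [2.7, 0.2, -3.06],
    [3.7, 0.2, -3.06],
    [4.7, 0.3, -3.06],
  ],
  roll=[0, 0, 0, 0, 0, 0, 0, 0],
  hand=[0, 0, 0, 0, 0, 0, 0, 0],
)

```text
time: 4.8
position: [481.7, -130.4, 231.8]
ee_rot: [0.001, 0.707, 0.707, 0.001]
force: [1.5, 1.2, 0.8]
grip_width: 0.001
grasp_force: 0.0
```

Request:
carry_out(
  linear=[
    [0.95, 0, 0],
    [1.9, 0, 0],
    [2.9, 0, 0],
    [3.9, 0, 0],
    [4.9, 0, 0],
    [5.7, 0, 0],
    [6.2, 0, 0],
    [6.4, 0, 0],
  ],
  roll=[0, 0, 0, 0, 0, 0, 0, 0],
  hand=[0, 0, 0, 0, 0, 0, 0, 0],
)

```text
time: 5.6
position: [481.5, 190.4, 231.4]
ee_rot: [0.0, 0.706, 0.708, 0.001]
force: [-0.2, -1.0, 0.1]
grip_width: -0.003
grasp_force: 0.0
```

Request:
carry_out(
  linear=[
    [0, 0, 0],
    [0, 0, 0],
  ],
  roll=[0, 0],
  hand=[0, 0],
)

```text
time: 5.8
position: [481.7, 187.3, 230.9]
ee_rot: [0.0, 0.707, 0.707, 0.0]
force: [-0.8, -0.2, 0.1]
grip_width: 0.002
grasp_force: 0.0
```

```bash
python3 - <<'E'
from h import *
import pickle
s=read_state();i=optics.capture("wrist")[:,:,::-1]
pickle.dump(s,open("s3.pkl","wb"))
print(s['time'],s['position'])
j=optics.capture("side")[:,:,::-1][230:310,300:400]
k=cv2.resize(i,(800,600),interpolation=cv2.INTER_CUBIC)
k[360:,:300]=cv2.resize(j,(300,240),interpolation=cv2.INTER_CUBIC)
cv2.imwrite("pics/w3.png",k)
E
```

```text
5.8 [481.68727403 187.2767696  230.90803566]
```

View pics/w3.png

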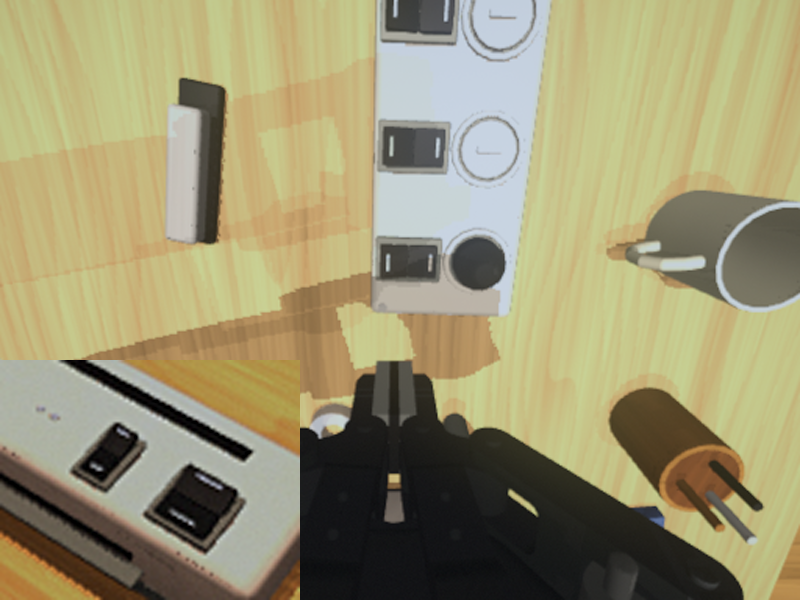

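Both laminator rockers are now over (inset). The plug sits at (478,262), and the rocker in front of it has its frame at (376,239)-(440,280).

```bash
python3 - <<'E'
from h import *
import pickle
s=pickle.load(open("s3.pkl","rb"))
for n,uv,z in (("r00",(376,239),49),("r10",(441,239),49),("r01",(376,281),49),("r11",(440,282),49),("c00",(378,122),49),("c10",(449,124),49),("c01",(379,170),49),("c11",(447,173),49),("corner0",(373,310),45),("corner1",(511,314),45),("plugtop",(477,262),85)): print(n,ray("wrist",uv,z,s))
print(ray("side",(284,265),55))
E
```

```text
r00 [467.8 206.8  49. ]
r10 [519.  206.8  49. ]
r01 [467.3 172.3  49. ]
r11 [519.5 171.4  49. ]
c00 [470.5 292.   49. ]
c10 [521.7 290.6  49. ]
c01 [470.8 258.8  49. ]
c11 [521.6 256.7  49. ]
corner0 [464.3 145.5  45. ]
corner1 [581.1 141.8  45. ]
plugtop [541.1 197.4  85. ]
[491.7 181.6  55. ]
```

Rocker pivot at (493.4, 189.3), and the 85 mm to the centre one matches. I'll press at x≈478.5.

Request:
carry_out(
  linear=[
    [0.05, -0.07, 0.5],
    [0.05, -0.07, 1.3],
    [0.05, -0.07, 2.2],
    [0.05, -0.07, 2.8],
    [0.05, -0.07, 3.1],
    [0.05, -0.07, 3.3],
    [0.05, -0.07, 3.42],
    [0.05, -0.07, 3.5],
  ],
  roll=[0, 0, 0, 0, 0, 0, 0, 0],
  hand=[0, 0, 0, 0, 0, 0, 0, 0],
)

```text
time: 6.7
position: [479.1, 190.6, 57.3]
ee_rot: [0.001, 0.707, 0.707, 0.001]
force: [-2.0, 0.0, 4.1]
grip_width: 0.001
grasp_force: 1.8
```

Request:
carry_out(
  linear=[
    [0, 0, 0.03],
    [0, 0, 0.05],
    [0, 0, 0.05],
  ],
  roll=[0, 0, 0],
  hand=[0, 0, 0],
)

```text
time: 7.0
position: [478.7, 190.7, 54.8]
ee_rot: [0.001, 0.707, 0.707, 0.001]
force: [-3.7, -1.8, 5.7]
grip_width: 0.001
grasp_force: 2.9
```

Request:
carry_out(
  linear=[
    [0, 0, 0.02],
    [0, 0, 0.02],
  ],
  roll=[0, 0],
  hand=[0, 0],
)

```text
time: 7.2
position: [478.8, 190.7, 54.8]
ee_rot: [0.0, 0.707, 0.707, 0.0]
force: [-6.2, -2.9, 12.0]
grip_width: 0.001
grasp_force: 5.8
```

Request:
carry_out(
  linear=[
    [0, 0, -0.4],
    [0, 0, -1.2],
    [0, 0, -2.1],
    [0, 0, -2.9],
    [0, 0, -3.4],
    [0, 0, -3.5],
    [0, 0, -3.5],
  ],
  roll=[0, 0, 0, 0, 0, 0, 0],
  hand=[0, 0, 0, 0, 0, 0, 0],
)

```text
time: 7.9
position: [478.6, 190.7, 228.3]
ee_rot: [0.001, 0.707, 0.707, 0.001]
force: [0.4, -0.2, -0.8]
grip_width: -0.001
grasp_force: 0.0
```

```bash
python3 - <<'E'
from h import *
i=optics.capture("wrist")[:,:,::-1][0:210,225:365]
j=optics.capture("side")[:,:,::-1]
k=np.hstack([cv2.resize(i,(400,600),interpolation=cv2.INTER_CUBIC),np.vstack([cv2.resize(j,(400,300)),cv2.resize(j[125:200,120:220],(400,300),interpolation=cv2.INTER_CUBIC)])])
cv2.imwrite("pics/w4.png",k)
E
```

```text
(no output)
```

View pics/w4.png

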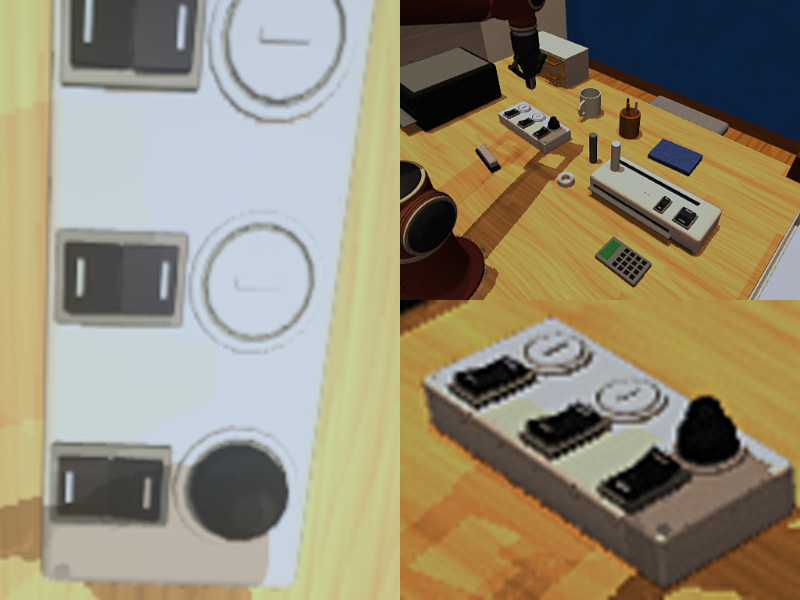

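The right rocker is over, with its rear half raised at (660,460), while the other two are still on. The plug is in its socket and nothing else has moved, so I'm handing in.

```bash
python3 -c "
from workcell import job
print(job.job_done())"
```

```text
the job is handed in; nothing more can be done
None
```

I pressed over the heat rocker, then the power rocker, then the rocker in front of the plugged (right) socket. The pictures show all three staying over, the block's other two rockers still on, the plug in its socket and nothing else moved; the job is handed in, but it returned no verdict.

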